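# Unclip the stirrer's battery pack and pack it in the return tray

## Task

Two spent battery packs go back in the return tray as one tight row. First push the pack that stands loose in the tray fully home into the corner of the two tall walls, its back flat on the long wall; then press in the snap tab of the pack in the stirrer's bay, lift that pack out, and stand it in the tray close against the first one, its back flat on the long wall and its tab facing away from that wall. Leave both packs upright and let go, do not drop them, and leave the bottles, jar and beaker where they are.

Things in the scene. Friction and masses are not known exactly. Their poses are not given: they have to be found in the camera images.
- latched_pack: grey plastic battery pack, upright, 90 (x) x 48 (y) x 120 mm tall, 0.3-0.5 kg. Origin: centre of underside, z up. Flat back at y = -24 mm. On the front (+y) the block ends at y = +12 mm, with two side rails to +24 mm below z = 60 mm; the black sprung tab stands between them. This one stands 62 mm deep in the stirrer's bay, axes along the stirrer's, 1 mm play, held by its tab's hook.
- latched_tab (a joint): how far its tab is pressed in (along the pack's -y): 0 = sprung out, 0.007 m = fully in. 3 N starts it, 8 N holds it in; it springs back. Its hook, under the bay's lip, blocks lifting until it is in by over 4 mm. Squeezing pad against flat back presses it: the pack there is 47 mm across with the tab out, 40 mm with it in (middle then at y = -4 mm).
- latched_pad (a point): centre of the thumb pad on the outer face of the black tab: at (0, +23, 95) mm in the pack's frame with the tab out, moving with it. The tab is 40 mm wide (x) and ends 114 mm above the underside; above 62 mm it is clear of the bay. Lower down its hook juts out to y = +29 mm (z 42 to 50 mm).
- loose_pack: grey plastic battery pack, upright, 90 (x) x 48 (y) x 120 mm tall, 0.3-0.5 kg. Origin: centre of underside, z up. Flat back at y = -24 mm. On the front (+y) the block ends at y = +12 mm, with two side rails to +24 mm below z = 60 mm; the black sprung tab stands between them. This one, the same, stands loose in the tray, clear of both tall walls, tab roughly towards the tray's +y.
- loose_tab (a joint): the same tab on the loose pack: 0 = sprung out, 0.007 m = fully in
- stirrer: cordless magnetic stirrer, white plastic, fixed, 270 (x) x 150 (y) mm. Origin: on the bench, mid-width, z up. Its -x end (x = -145 to -25 mm) is the battery bay, a block 76 mm wide with its rim 82 mm above the bench; its +x part (x = -25 to +125 mm) is 150 mm wide, 80 mm high, with a round steel plate on top that carries a beaker.
- bay_floor (a point): centre of the floor of the battery bay, 20 mm above the bench, 62 mm below the bay's rim, at (-85, 0, 20) mm in the stirrer's frame, axes along the stirrer's
- tray: white plastic return tray, fixed, 238 (x) x 128 (y) mm outside. Origin: centre of underside, z up. Floor and walls 5 mm thick. Two tall walls, 50 mm above the floor, meet in the reference corner: the long wall on the -y side, the end wall on the -x side. The other two sides have lips only 10 mm high.
- tray_corner (a point): the reference corner: where the inner faces of the two tall walls meet the tray's floor, at (-114, -59, 5) mm in the tray's frame, axes along the tray's. The row runs from here along +x, backs on the long wall: a pack home in the corner has its origin at (45, 24, 0) mm here, the next one at (135, 24, 0) mm.
- beaker: glass beaker, 68 mm across, 85 mm high, on the stirrer's plate (its rim about 171 mm above the bench); bystander. Origin: centre of its underside
- jar: small glass jar with a white cap, 56 mm across, 85 mm high, on the bench between stirrer and tray; bystander. Origin: centre of its underside
- amber0: brown glass bottle with a blue cap, 84 mm across, 170 mm high; bystander. Origin: centre of its underside
- amber1: second brown glass bottle, the same as the first; bystander. Origin: centre of its underside
- flask: white plastic bottle, 64 mm across, 150 mm high; bystander. Origin: centre of its underside
There are look-alikes about, which are no part of the job. Leave any blue or orange look-alike of the loose_pack alone. Leave any green look-alike of the latched_pack alone.

How it is judged:
On the way, in this order (a step that is already met when the one before it is completed fails the run):
1. the loose pack stands home in the tray's corner, before the other is unclipped (x of loose_pack in the frame of tray_corner between 0.04 and 0.051 m and y of loose_pack in the frame of tray_corner between 0.019 and 0.03 m and z of loose_pack in the frame of tray_corner below 0.004 m and angle between the x axis of loose_pack and the x axis of tray_corner, either way round below 0.08 rad and angle between loose_pack's own z axis and vertical below 0.06 rad and z of latched_pack in the frame of bay_floor below 0.006 m), for 0.1 s.
2. the latched pack's tab is pressed in while the pack still sits in its bay (value of joint latched_tab above 0.004 m and z of latched_pack in the frame of bay_floor below 0.006 m and horizontal distance between latched_pack and bay_floor below 0.01 m), for 0.1 s.
3. the pack is lifted out of the bay (z of latched_pack in the frame of bay_floor above 0.07 m), for 0.05 s.
At the end, for the whole second after the job is handed in: Both packs upright on the tray floor, square to it (0.08 rad), at rest, released, tabs out: the loose one within 6 mm of both tall walls, the unclipped one with its back within 6 mm of the long wall, tab facing away from it, and within 6 mm of the first pack along the row (x of loose_pack in the frame of tray_corner between 0.04 and 0.051 m and y of loose_pack in the frame of tray_corner between 0.019 and 0.03 m and z of each of loose_pack, latched_pack in the frame of tray_corner below 0.004 m and angle between the x axis of each of loose_pack, latched_pack and the x axis of tray_corner, either way round below 0.08 rad and angle between each of loose_pack, latched_pack's own z axis and vertical below 0.06 rad and y of latched_pack in the frame of tray_corner between 0.019 and 0.03 m and x of latched_pack in the frame of loose_pack between 0.085 and 0.096 m and y of latched_pad in the frame of tray_corner above 0.035 m and linear speed of each of latched_pack, loose_pack below 0.02 m/s and value of joint each of latched_tab, loose_tab below 0.002 m); the robot touches nothing.
It fails at once if a bystander is moved by more than 30 mm (distance of any of beaker, jar, amber0, amber1, flask from where it was at the start of the episode above 0.03 m).
It fails at once if a pack is dropped (moves faster than 0.6 m/s with no finger on it) ((contact force between the fingers and latched_pack below 0.05 N and linear speed of latched_pack above 0.6 m/s) or (contact force between the fingers and loose_pack below 0.05 N and linear speed of loose_pack above 0.6 m/s)).
It also fails if it takes over 66 s, if anything falls off the work surface, if the arm or the gripper's body presses on something with over 40 N, if the wrist force passes 120 N, or if a joint passes its speed limit or range.

## Robot

A 6-joint arm with a two-finger parallel gripper is mounted at the origin on the work surface. World frame = base frame: x ahead of the robot, y to its left, z up, the work surface at z = 0. Lengths are in m, angles in rad, forces in N, time in s.
With the tool pointing down it reaches from about 0.4 to 0.825 m from the base axis. Payload 7 kg.
Tool frame: the origin (TCP) lies midway between the tips of the shut fingers; the grasp point (between the pads) lies 19 mm behind it; z points along the fingers, x is the direction in which the jaws open and shut, and the axes are right-handed (so a half turn about z gives the same grasp; the last joint's range is limited). The gripper opens to 88 mm and grips with 3 to 60 N. Pads are 19 mm wide; open, the fingers measure 130 mm over their backs; the gripper's body (78 mm by 193 mm) begins 47 mm behind the grasp point.
Start: joints at [-0.829, 0.359, 0.012, 0, -1.224, -0.288], TCP at [0.296, -0.607, 0.195] pointing down, gripper open.
Joint ranges: [-3.07, 3.07], [-1.43, 2.12], [-1.02, 1.25], [-3.03, 1.67], [-3.05, -0], [-3.03, 3.03]. Speed limits (rad/s): [2.39, 2.39, 3.01, 3.14, 3.14, 3.14].

## Interface

Orientations are given as [roll, pitch, yaw] about the fixed x, y, z axes, in that order (R = Rz(yaw) Ry(pitch) Rx(roll)).
In Python, from station import status, eyes, workorder gives the robot as it stands.
- The arm moves only by the shell command python3 -m jog 'ROWS' [OPENING] [FORCE]. ROWS is JSON, a list of rows, each a list of 6 numbers: the shift along the world's x, y, z in mm, then the turn, a rotation vector about the world's x, y, z in rad. A call has 1 to 12 rows; each row shifts and turns the pose as measured when the row begins; what a row does not reach is not made up. A row lasts 1/10 s, in which the tool goes at most 50 mm and 8.59 degrees, less where a joint would pass 70% of its speed; a pose out of reach is approached as far as the arm can. A call with a gripper value outside its range is refused whole. OPENING is the opening, from 0 (shut) to 1 (fully open), set as the call begins (- or left out, the last holds). The fingers move at their own pace and stop on an object; FORCE is the grip in N (left out, the last holds). Time passes only in rows, so rows that do not move let the fingers close. It gives the time, the measured TCP pose, the force and the opening at its end, in the units of the state.
- status.get_state(): the state, without advancing time (a new reading comes with each control period).
- eyes.grab_frame(name): name is "side" or "top"; returns the picture (420x560x3 uint8, blue, green, red); there is no depth.
- eyes.calibration(name): a dict with "camera_matrix" (3x3 intrinsics, pixels), "cam_to_world" (4x4, takes a point from camera to world coordinates). Camera axes: x right, y up, looking along -z (the intrinsics and any distortion apply to the point x, -y, -z); pixel columns grow to the right and rows downward; lengths in m; the calibration is good to about 2 mm. A picture is of the moment at which its call begins. calibration takes no time and is no camera call.
- workorder.job_done(): hands the job in, once; it reports no verdict.
The state is a dict: "t": time; "q": joint angles; "qd": joint speeds; "joint_efforts": joint torques, N m; "eef_pos": TCP position; "ee_rot": TCP orientation; "force": force on the tool from outside, world axes, zero at the start; "moment": the same for the moment, N m; "width": finger opening in m.
Only numpy, scipy, OpenCV 4.12 (cv2) and the standard library are available. Lean on these libraries where they do the work, as an engineer would, in place of code of your own. Each camera call takes 0.05 s, during which the arm holds its last target. There are 200 camera calls.

## Working session

There is one attempt and no reset: what is moved stays moved. The work goes in short steps, Python scripts to look and compute and a shell command to move; the robot and the scene stay as the last step left them, time stands still between calls to the robot, and variables do not carry over. Pictures are saved under pics/ and viewed, about 8 in all and at most 12, crops included, and the job is handed in when it is done.

```bash
mkdir -p pics; python3 - <<'E'
from station import status, eyes
import cv2, numpy as np
np.set_printoptions(precision=4,suppress=True)
print(status.get_state())
for n in("side","top"):
    cv2.imwrite(f"pics/{n}0.png",eyes.grab_frame(n)); c=eyes.calibration(n); print(n,{k:np.array(v) if not isinstance(v,str) else v for k,v in c.items()})
E
```

```text
{'t': 0.0, 'q': array([-0.8289,  0.3594,  0.011 , -0.0003, -1.2241, -0.2881]), 'qd': array([ 0.0001,  0.0004,  0.0015, -0.0015, -0.0003,  0.0006]), 'joint_efforts': array([ -0.0005, -58.272 ,  29.3068,   6.9971,   0.0072,  -0.0001]), 'eef_pos': array([ 0.2956, -0.6062,  0.1941]), 'ee_rot': array([-3.1414, -0.0017,  2.0244]), 'force': array([ 0.1838, -0.3057,  0.9085]), 'moment': array([ 0.0147,  0.033 , -0.0186]), 'width': 0.08763037780308001}
side {'camera_matrix': array([[486.5697,   0.    , 278.7458],
       [  0.    , 486.5697, 200.5816],
       [  0.    ,   0.    ,   1.    ]]), 'cam_to_world': array([[-0.9549,  0.1582, -0.2513,  0.1466],
       [-0.2969, -0.488 ,  0.8208,  1.2397],
       [ 0.0072,  0.8584,  0.513 ,  0.8994],
       [ 0.    ,  0.    ,  0.    ,  1.    ]])}
top {'camera_matrix': array([[380.9484,   0.    , 280.0104],
       [  0.    , 380.9484, 210.7152],
       [  0.    ,   0.    ,   1.    ]]), 'cam_to_world': array([[-0.0096,  0.9987, -0.0508,  0.4438],
       [-0.9999, -0.01  , -0.0083, -0.0044],
       [-0.0088,  0.0507,  0.9987,  1.1696],
       [ 0.    ,  0.    ,  0.    ,  1.    ]])}
```

View pics/top0.png

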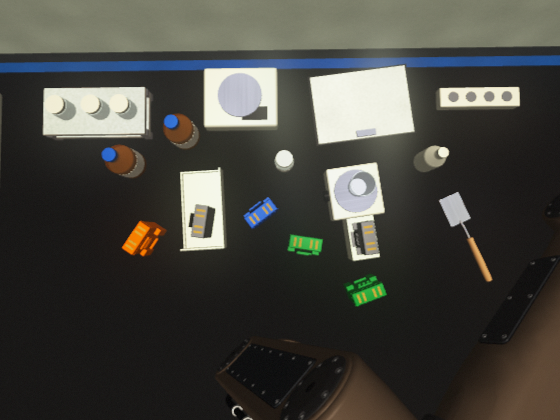

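View pics/side0.png

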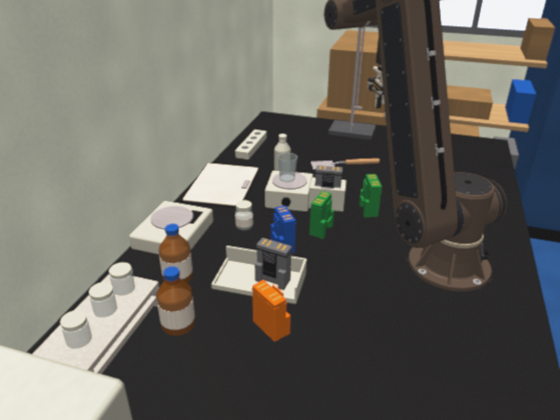

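The top view shows the tray at columns 180–225, rows 168–250, with the loose pack near (202,221). The stirrer bay is around (363,238), and its pack's tab is on the left (world +y). I'll enlarge both areas.

```bash
python3 - <<'E'
import cv2, numpy as np
t=cv2.imread("pics/top0.png"); s=cv2.imread("pics/side0.png")
a=cv2.resize(t[155:265,165:240],None,fx=5,fy=5,interpolation=cv2.INTER_CUBIC)
b=cv2.resize(t[155:265,315:395],None,fx=5,fy=5,interpolation=cv2.INTER_CUBIC)
cv2.imwrite("pics/c1.png",np.hstack([a,b]))
a=cv2.resize(s[225:310,205:315],None,fx=3.6,fy=5,interpolation=cv2.INTER_CUBIC)
b=cv2.resize(s[145:230,260:365],None,fx=3.6,fy=5,interpolation=cv2.INTER_CUBIC)
cv2.imwrite("pics/c2.png",np.hstack([a,b]))
E
```

```text
(no output)
```

View pics/c1.png

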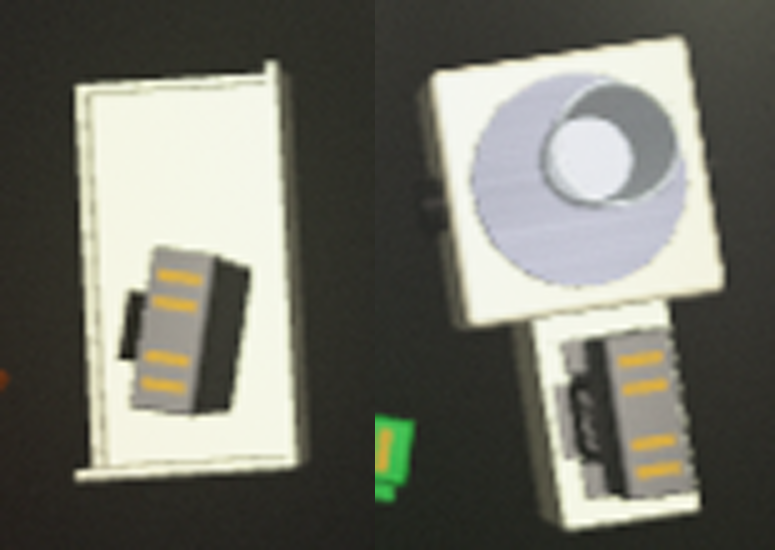

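View pics/c2.png

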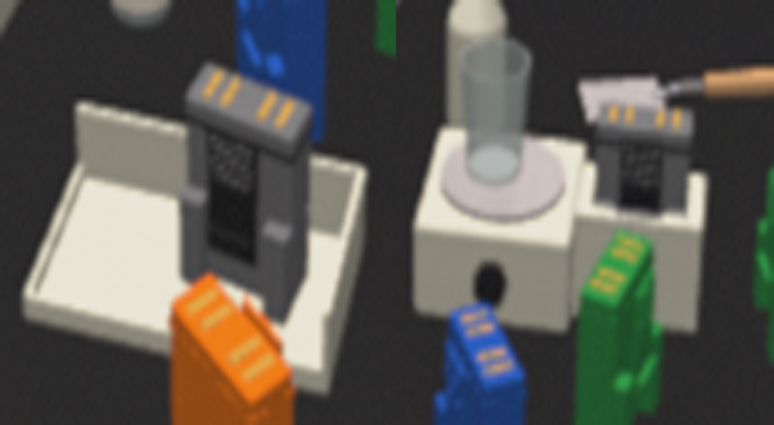

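The crops confirm the layout. The tray's tall walls are on world −y (long) and world −x (end), and both tabs face roughly world +y. Next I'll measure the contacts, the grey tops, and the tray and bay edges.

```bash
cat > h.py <<'E'
import cv2, numpy as np
from station import eyes
np.set_printoptions(precision=4,suppress=True)
C={n:eyes.calibration(n) for n in("side","top")}
def ray(n,uv):
    K=np.array(C[n]["camera_matrix"]);T=np.array(C[n]["cam_to_world"])
    d=np.linalg.inv(K)@[uv[0],uv[1],1]; return T[:3,3],T[:3,:3]@[d[0],-d[1],-d[2]]
def onz(n,uv,z):
    o,d=ray(n,uv); return o+d*(z-o[2])/d[2]
def tri(a,b):
    (o1,d1),(o2,d2)=ray("top",a),ray("side",b)
    s=np.linalg.lstsq(np.c_[d1,-d2],o2-o1,rcond=None)[0]
    p,q=o1+s[0]*d1,o2+s[1]*d2; return (p+q)/2,np.linalg.norm(p-q)
def orange(img,roi):
    x0,y0,x1,y1=roi; r=cv2.cvtColor(img[y0:y1,x0:x1],cv2.COLOR_BGR2HSV)
    m=cv2.inRange(r,(12,95,110),(30,255,255))
    n,_,st,ce=cv2.connectedComponentsWithStats(m)
    return [(ce[i]+[x0,y0],st[i,4]) for i in range(1,n) if st[i,4]>3]
E
python3 - <<'E'
from h import *
t=cv2.imread("pics/top0.png"); s=cv2.imread("pics/side0.png")
for nm,rt,rs,z in(("loose",(188,200,215,242),(240,230,300,258),.125),("latched",(355,222,385,256),(312,160,345,175),.140)):
    for n,im,r in(("top",t,rt),("side",s,rs)):
        for c,a in orange(im,r): print(nm,n,c,a,onz(n,c,z))
    a=[c for c,_ in orange(t,rt)];b=[c for c,_ in orange(s,rs)]
    p=tri(np.mean(a,0),np.mean(b,0)); print("tri",p)
g=cv2.cvtColor(t,cv2.COLOR_BGR2HSV)
for nm,(x0,y0,x1,y1),z in(("loose",(185,200,217,242),.125),("latched",(352,218,386,258),.14)):
    m=cv2.inRange(g[y0:y1,x0:x1],(0,0,75),(180,90,185))|cv2.inRange(g[y0:y1,x0:x1],(10,60,90),(30,255,255))
    print(nm); print("\n".join("".join(".#"[v>0] for v in r) for r in m))
# tray/stirrer corners read off crop
f=lambda X,Y,x0=165:(x0+(X+.0)/5-.4,155+Y/5-.4)
print("tray z.055: far(+x)outer long, near corner, endwall +y end")
P=[onz("top",f(*c),.055) for c in((279,62),(301,466),(75,477))]; print(*P,np.linalg.norm(P[0]-P[1]),np.linalg.norm(P[1]-P[2]))
Q=[onz("top",f(X-375,Y,315),h) for X,Y,h in((434,72,.08),(684,38,.08),(724,288,.08),(467,327,.08),(567,530,.082),(700,508,.082))]
print(*Q,sep="\n"); print([np.linalg.norm(Q[i]-Q[i+1]) for i in range(5)])
E
```

```text
loose top [200.5 210. ] 20 [0.5011 0.223  0.125 ]
loose top [199.2778 215.2222] 18 [0.4867 0.2264 0.125 ]
loose top [197.7273 226.1364] 22 [0.4568 0.2306 0.125 ]
loose top [197.3  231.65] 20 [0.4417 0.2317 0.125 ]
loose side [263.8333 241.1667] 12 [0.5006 0.2187 0.125 ]
loose side [268.6667 243.0833] 12 [0.4853 0.2231 0.125 ]
loose side [278.6923 245.8462] 13 [0.4558 0.2268 0.125 ]
loose side [283.6364 247.2727] 11 [0.4413 0.2289 0.125 ]
tri (array([0.4706, 0.2272, 0.1271]), np.float64(0.0017805417916693942))
latched top [368.1  226.25] 20 [ 0.4518 -0.2329  0.14  ]
latched top [368.4211 231.9474] 19 [ 0.4365 -0.2334  0.14  ]
latched top [370. 243.] 21 [ 0.4068 -0.237   0.14  ]
latched top [371.3636 248.4545] 22 [ 0.3921 -0.2404  0.14  ]
latched side [319.8333 167.1667] 6 [ 0.4506 -0.2331  0.14  ]
latched side [324.5 167.5] 4 [ 0.4348 -0.2357  0.14  ]
latched side [333.  168.2] 5 [ 0.4059 -0.2396  0.14  ]
latched side [337.5 168. ] 6 [ 0.3915 -0.2458  0.14  ]
tri (array([ 0.421 , -0.2358,  0.1412]), np.float64(0.0016849362627135934))
looseTraceback (most recent call last):
  File "<stdin>", line 11, in <module>
  File "<stdin>", line 11, in <genexpr>
  File "<stdin>", line 11, in <genexpr>
TypeError: string indices must be integers, not 'numpy.bool'
```

```bash
python3 - <<'E'
from h import *
t=cv2.imread("pics/top0.png")
f=lambda X,Y,x0=165:(x0+(X+.0)/5-.4,155+Y/5-.4)
def show(nm,pts,x0,z):
    P=[onz("top",f(X,Y,x0),z) for X,Y in pts]; print(nm,*P,sep="\n"); print([round(float(np.linalg.norm(P[i]-P[i-1])),4) for i in range(len(P))], "mean",np.mean(P,0))
show("tray corners z.055 (+x end long, near corner, +y end of end wall)",[(279,62),(301,466),(75,477)],165,.055)
show("stirrer",[(59,72),(309,38),(349,288),(92,327)],315,.08)
show("bay",[(192,530),(325,508)],315,.082)
show("loose top",[(153,245),(215,256),(192,414),(130,407)],165,.125)
show("latched top",[(228,336),(287,330),(318,490),(255,497)],315,.14)
# gradient-based edges: long wall's bright->dark edge on rows, end wall's bottom edge on columns
g=cv2.GaussianBlur(cv2.cvtColor(t,cv2.COLOR_BGR2GRAY),(3,3),0).astype(float)
def edge(line,lo,sgn):  # subpixel position of the strongest gradient
    d=sgn*np.diff(line); i=d.argmax(); k=d[max(i-1,0):i+2]; o=(k[2]-k[0])/(2*(2*k[1]-k[0]-k[2]))
    return lo+i+.5+o
L=np.array([onz("top",(edge(g[r,212:232],212,-1),r),.055) for r in range(175,242)])
M=np.array([onz("top",(c,edge(g[242:256,c],242,-1)),.055) for c in range(185,220)])
for nm,A,i in(("long outer y(x)",L,0),("end outer x(y)",M,1)):
    p=np.polyfit(A[:,i],A[:,1-i],1); r=A[:,1-i]-np.polyval(p,A[:,i]); print(nm,p,"res",r.std())
B=np.array([onz("top",(edge(g[r,375:392],375,-1),r),.082) for r in range(222,252)])
p=np.polyfit(B[:,0],B[:,1],1); print("bay -y edge",p,(B[:,1]-np.polyval(p,B[:,0])).std())
E
```

```text
tray corners z.055 (+x end long, near corner, +y end of end wall)
[0.6314 0.1795 0.055 ]
[0.3937 0.1671 0.055 ]
[0.3885 0.2993 0.055 ]
[0.2708, 0.238, 0.1323] mean [0.4712 0.2153 0.055 ]
stirrer
[ 0.618 -0.13   0.08 ]
[ 0.6361 -0.2739  0.08  ]
[ 0.492  -0.2935  0.08  ]
[ 0.4711 -0.1465  0.08  ]
[0.1478, 0.1451, 0.1455, 0.1485] mean [ 0.5543 -0.211   0.08  ]
bay
[ 0.3554 -0.201   0.082 ]
[ 0.3671 -0.2765  0.082 ]
[0.0764, 0.0764] mean [ 0.3613 -0.2387  0.082 ]
loose top
[0.5189 0.2376 0.125 ]
[0.5124 0.2034 0.125 ]
[0.4258 0.2161 0.125 ]
[0.4299 0.2501 0.125 ]
[0.0898, 0.0348, 0.0876, 0.0343] mean [0.4718 0.2268 0.125 ]
latched top
[ 0.464  -0.2119  0.14  ]
[ 0.467  -0.2437  0.14  ]
[ 0.3809 -0.2584  0.14  ]
[ 0.3774 -0.2246  0.14  ]
[0.0875, 0.032, 0.0873, 0.034] mean [ 0.4223 -0.2347  0.14  ]
long outer y(x) [0.0494 0.1502] res 0.00022299289945577875
end outer x(y) [-0.0499  0.4013] res 9.151925778064156e-05Traceback (most recent call last):
  File "<stdin>", line 20, in <module>
  File "<stdin>", line 14, in edge
IndexError: index 2 is out of bounds for axis 0 with size 2
```

Everything agrees with the stated sizes:

| Item | Position (m) | Yaw (rad) |
|---|---|---|
| Tray | inner corner ≈ (0.3975, 0.1748) | ≈ 0.05 |
| Loose pack origin | ≈ (0.472, 0.233) | ≈ −0.15 |
| Latched pack origin | ≈ (0.4205, −0.2296), from both the bay and the pack top | ≈ 0.138 |

I'll move above the loose pack.

```bash
python3 -m jog '[[0,0,50,0,0,0],[15,40,10,0,0,-0.1],[15,48,0,0,0,-0.1],[15,48,0,0,0,-0.1],[15,48,0,0,0,-0.1],[15,48,0,0,0,-0.1],[15,48,0,0,0,-0.1],[15,48,0,0,0,0],[15,48,0,0,0,0],[15,48,0,0,0,0],[10,48,0,0,0,0],[10,48,0,0,0,0]]' 1 20
```

```text
t: 1.3
eef_pos: [0.4448, -0.084, 0.2494]
ee_rot: [-3.14, -0.011, 1.389]
force: [1.1, 0.0, 0.6]
width: 0.0877
```

```bash
python3 -m jog '[[4,48,0,0,0,0],[4,48,0,0,0,0],[4,48,0,0,0,0],[4,48,0,0,0,0],[4,48,0,0,0,0],[4,45,0,0,0,0.03],[3,20,0,0,0,0],[0,0,0,0,0,0]]'
```

```text
t: 2.1
eef_pos: [0.4685, 0.2382, 0.2481]
ee_rot: [-3.139, -0.011, 1.427]
force: [0.2, 0.3, 0.2]
width: 0.0876
```

```bash
python3 -m jog '[[3,-7,-20,-0.01,0,0],[0,0,-40,0,0,0],[0,0,-40,0,0,0],[0,0,-40,0,0,0],[0,0,-22,0,0,0],[0,0,-4,0,0,0],[0,0,0,0,0,0]]'; python3 - <<'E'
from h import *
a,b=eyes.grab_frame("top"),eyes.grab_frame("side")
cv2.imwrite("pics/p5.png",np.hstack([cv2.resize(a[165:260,150:250],(400,380)),cv2.resize(b[190:320,200:330],(380,380))]))
E
```

```text
t: 2.8
eef_pos: [0.4708, 0.2258, 0.0778]
ee_rot: [-3.141, -0.001, 1.424]
force: [0.3, 0.1, 1.1]
width: 0.0877
```

View pics/p5.png

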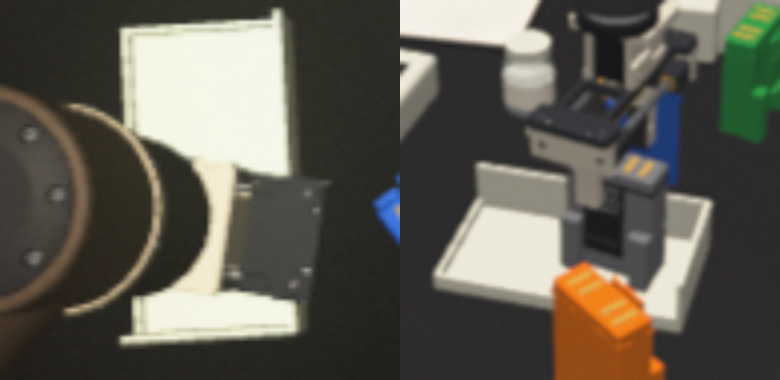

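The fingers straddle the pack, with the near finger in front of the tab (side crop, about (595,170)). I'll close them.

```bash
python3 -m jog '[[0,0,0,0,0,0],[0,0,0,0,0,0],[0,0,0,0,0,0],[0,0,0,0,0,0],[0,0,0,0,0,0],[0,0,0,0,0,0]]' 0 20
```

```text
t: 3.5
eef_pos: [0.4742, 0.2292, 0.0841]
ee_rot: [3.135, -0.01, 1.425]
force: [-0.8, -0.6, -1.3]
width: 0.0452
```

```bash
python3 -m jog '[[0,0,0,0,0,0],[0,0,0,0,0,0],[0,0,0,0,0,0]]'; python3 -m jog '[[0,0,0,0,0,0],[0,0,0,0,0,0]]'
```

```text
t: 3.8
eef_pos: [0.474, 0.2282, 0.0842]
ee_rot: [3.135, -0.008, 1.425]
force: [0.1, -0.1, 1.0]
width: 0.0383
t: 4.0
eef_pos: [0.474, 0.2282, 0.0841]
ee_rot: [3.135, -0.008, 1.425]
force: [-0.3, -1.3, 1.5]
width: 0.0384
```

```bash
python3 -m jog '[[-6,-5,0,0,0,0.04],[-6,-5,0,0,0,0.04],[-6,-5,0,0,0,0.04],[-5,-5,0,0,0,0.04],[-3,-3,0,0,0,0.03],[0,-2,0,0,0,0],[0,0,0,0,0,0]]'
```

```text
t: 4.7
eef_pos: [0.4506, 0.2075, 0.0848]
ee_rot: [3.129, -0.017, 1.622]
force: [1.0, -0.2, -0.8]
width: 0.0383
```

```bash
python3 -m jog '[[0,-3,0,0.006,0,0],[0,-3,0,0.006,0,0],[0,-3,0,0,0,0],[0,-2,0,0,0,0],[0,-2,0,0,0,0],[0,0,0,0,0,0]]';  python3 -m jog '[[-3,0,0,0,0,0],[-3,0,0,0,0,0],[-3,0,0,0,0,0],[-2,0,0,0,0,0],[0,0,0,0,0,0]]'
```

```text
t: 5.3
eef_pos: [0.4514, 0.1962, 0.0848]
ee_rot: [3.127, -0.035, 1.619]
force: [-1.6, 3.0, -1.6]
width: 0.0382
t: 5.8
eef_pos: [0.4432, 0.1969, 0.0874]
ee_rot: [3.12, -0.036, 1.621]
force: [3.7, 0.4, 0.1]
width: 0.0383
```

```bash
python3 -m jog '[[0,0,0,-0.018,0.01,0],[0,0,0,-0.017,0.012,0],[0,0,0,0,0,0]]'; python3 -m jog '[[0,-2,0,0,0,0],[-2,0,0,0,0,0],[-2,-2,0,0,0,0],[0,0,0,0,0,0]]'; 
```

```text
t: 6.1
eef_pos: [0.4417, 0.1974, 0.0862]
ee_rot: [-3.135, -0.0, 1.619]
force: [3.0, 1.7, -1.5]
width: 0.0383
t: 6.5
eef_pos: [0.4409, 0.1968, 0.0865]
ee_rot: [-3.139, -0.003, 1.621]
force: [0.9, 2.3, -3.4]
width: 0.0384
```

```bash
python3 -m jog '[[0,0,-2,0,0,0],[0,0,-2,0,0,0],[-3,0,0,0,0,0],[-3,0,0,0,0,0]]';python3 -m jog '[[0,-3,0,0,0,0],[0,-3,0,0,0,0],[-1,-1,0,0,0,0]]'
```

```text
t: 6.9
eef_pos: [0.4406, 0.1974, 0.0865]
ee_rot: [3.135, -0.001, 1.624]
force: [9.3, -1.6, -0.4]
width: 0.0386
t: 7.2
eef_pos: [0.4411, 0.1952, 0.0874]
ee_rot: [3.131, -0.01, 1.624]
force: [5.1, 3.2, -1.4]
width: 0.0382
```

```bash
python3 -m jog '[[0,0,0,0,0,0],[0,0,0,0,0,0],[0,0,0,0,0,0],[0,0,0,0,0,0],[0,0,0,0,0,0]]' 1;python3 -m jog '[[0,0,20,0,0,0],[0,0,40,0,0,0],[0,0,40,0,0,0],[0,0,40,0,0,0],[0,-50,20,0,0,0],[0,-50,0,0,0,0],[0,-50,0,0,0,0],[0,-50,0,0,0,0],[0,-50,0,0,0,0],[0,0,0,0,0,0]]'
python3 - <<'E'
from h import *
a,b=eyes.grab_frame("top"),eyes.grab_frame("side")
cv2.imwrite("pics/top1.png",a);cv2.imwrite("pics/side1.png",b)
cv2.imwrite("pics/p6.png",np.hstack([cv2.resize(a[160:260,165:240],(390,520),interpolation=2),cv2.resize(b[225:310,205:315],(400,520),interpolation=2)]))
rt,rs=(185,200,220,246),(240,235,305,262)
for n,im,r in(("top",a,rt),("side",b,rs)):
    for c,k in orange(im,r): print(n,c,k,onz(n,c,.125))
E
```

```text
t: 7.7
eef_pos: [0.4381, 0.194, 0.0859]
ee_rot: [3.136, -0.007, 1.623]
force: [0.2, 0.5, -0.4]
width: 0.0726
t: 8.7
eef_pos: [0.4273, -0.0629, 0.2454]
ee_rot: [-3.131, 0.006, 1.625]
force: [0.0, -0.3, 0.4]
width: 0.0875
top [208.7647 219.4706] 17 [0.4748 0.2002 0.125 ]
top [208.9545 224.8636] 22 [0.46   0.1997 0.125 ]
top [209.625 235.875] 24 [0.4298 0.1979 0.125 ]
side [275.4615 238.6923] 13 [0.474  0.1979 0.125 ]
side [281.  239.2] 10 [0.4589 0.1956 0.125 ]
side [291.5 241. ] 14 [0.4291 0.1949 0.125 ]
side [296.9167 241.9167] 12 [0.414  0.1945 0.125 ]
```

View pics/p6.png

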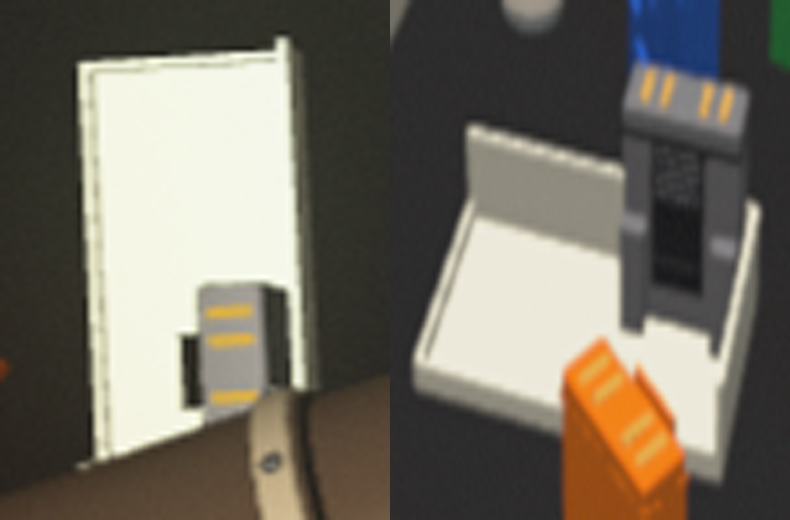

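The pack is square to the tray (yaw about 0.053) and standing upright. The cameras put it at roughly (48, 26) mm from the corner, which is inside tolerance but maybe 2–3 mm short of home. I'll regrip it and push more firmly into the corner.

```bash
python3 -m jog '[[3,48,0,0,0,0],[3,48,0,0,0,0],[3,48,0,0,0,0],[3,48,0,0,0,0],[3,48,0,0,0,0],[2,20,0,0,0,0],[0,0,0,0,0,0]]' 1; python3 -m jog '[[0,0,-30,0,0,0],[0,0,-45,0,0,0],[0,0,-45,0,0,0],[0,0,-30,0,0,0],[0,0,-8,0,0,0],[0,0,0,0,0,0]]' 1 40
```

```text
t: 9.5
eef_pos: [0.4387, 0.2143, 0.2433]
ee_rot: [-3.126, 0.008, 1.631]
force: [-0.0, -0.5, -0.1]
width: 0.0876
t: 10.1
eef_pos: [0.4342, 0.2176, 0.0811]
ee_rot: [-3.126, 0.009, 1.642]
force: [0.8, -0.1, 0.4]
width: 0.0873
```

```bash
python3 -m jog '[[5,-8,0,0.009,-0.015,-0.02],[5,-8,0,0,0,0],[0,0,0,0,0,0]]'; python3 -m jog '[[0,0,0,0,0,0],[0,0,0,0,0,0],[0,0,0,0,0,0],[0,0,0,0,0,0],[0,0,0,0,0,0],[0,0,0,0,0,0],[0,0,0,0,0,0],[0,0,0,0,0,0]]' 0 40;
```

```text
t: 10.4
eef_pos: [0.4465, 0.2021, 0.0849]
ee_rot: [3.136, -0.002, 1.622]
force: [-1.2, 0.2, -0.1]
width: 0.088
t: 11.2
eef_pos: [0.4481, 0.2026, 0.0877]
ee_rot: [3.133, -0.005, 1.621]
force: [0.7, -0.6, 2.2]
width: 0.0353
```

```bash
python3 -m jog '[[0,-3,0,0,0,0],[0,-3,0,0,0,0],[0,-4,0,0,0,0],[0,-5,0,0,0,0],[0,-5,0,0,0,0]]'; python3 -m jog '[[-4,0,0,0,0,0],[-5,0,0,0,0,0],[-5,0,0,0,0,0],[-5,0,0,0,0,0]]'
```

```text
t: 11.7
eef_pos: [0.4514, 0.1942, 0.089]
ee_rot: [3.123, -0.027, 1.619]
force: [-7.5, 15.9, 0.3]
width: 0.035
t: 12.1
eef_pos: [0.4388, 0.1962, 0.0925]
ee_rot: [3.11, -0.03, 1.624]
force: [8.7, -3.4, 2.0]
width: 0.0351
```

```bash
python3 -m jog '[[0,0,0,-0.03,0.03,0],[0,0,-2,0,0,0],[0,0,-3,0,0,0],[0,0,-3,0,0,0]]'; python3 -m jog '[[-2,-2,-2,0,0,0],[-4,-2,-2,0,0,0],[-3,-4,-2,0,0,0],[0,0,0,0,0,0]]'
```

```text
t: 12.5
eef_pos: [0.4451, 0.1976, 0.089]
ee_rot: [3.129, -0.004, 1.627]
force: [6.8, -4.9, 17.6]
width: 0.0355
t: 12.9
eef_pos: [0.4449, 0.1962, 0.0898]
ee_rot: [3.109, -0.016, 1.629]
force: [-2.5, 1.2, -4.6]
width: 0.0353
```

```bash
python3 -m jog '[[0,0,0,-0.016,0.025,0],[-2,-1,-1,0,0,0],[0,0,0,0,0,0]]'; python3 -m jog '[[0,0,0,0,0,0],[0,0,0,0,0,0],[0,0,0,0,0,0],[0,0,0,0,0,0],[0,0,0,0,0,0],[0,0,0,0,0,0]]' 1;python3 -m jog '[[0,0,20,0,0,0],[0,0,40,0,0,0],[0,0,40,0,0,0],[0,0,40,0,0,0],[0,-50,20,0,0,0],[0,-50,0,0,0,0],[0,-50,0,0,0,0],[0,-50,0,0,0,0],[0,-50,0,0,0,0],[0,-50,0,0,0,0],[0,0,0,0,0,0]]'
python3 - <<'E'
from h import *
a,b=eyes.grab_frame("top"),eyes.grab_frame("side")
cv2.imwrite("pics/top2.png",a);cv2.imwrite("pics/side2.png",b)
rt,rs=(185,200,220,246),(240,235,305,262)
for n,im,r in(("top",a,rt),("side",b,rs)):
    for c,k in orange(im,r): print(n,c,k,onz(n,c,.125))
E
```

```text
t: 13.2
eef_pos: [0.444, 0.1967, 0.0898]
ee_rot: [3.133, -0.004, 1.629]
force: [0.7, 1.2, -1.8]
width: 0.0355
t: 13.8
eef_pos: [0.4411, 0.1933, 0.0882]
ee_rot: [3.138, 0.001, 1.629]
force: [0.0, 0.2, 0.0]
width: 0.0778
t: 14.9
eef_pos: [0.4377, -0.1095, 0.2537]
ee_rot: [3.135, 0.005, 1.634]
force: [-0.0, -0.3, -0.3]
width: 0.0876
top [208.9545 218.8636] 22 [0.4764 0.1997 0.125 ]
top [210.1  224.35] 20 [0.4613 0.1966 0.125 ]
side [275.0909 238.2727] 11 [0.4756 0.1964 0.125 ]
side [280.4615 238.8462] 13 [0.4608 0.1944 0.125 ]
side [291.0909 240.2727] 11 [0.4311 0.1919 0.125 ]
side [296.5385 241.1538] 13 [0.4159 0.1913 0.125 ]
```

The y position is home, but x is still about 49 mm where home is 45, and the yaw is 0.03 too high. I'll push the +x face squarely with shut fingers, working above the wall height.

```bash
python3 -m jog '[[15,44,0,0,0,0],[15,46,0,0,0,0],[15,46,0,0,0,0],[15,46,0,0,0,0],[15,46,0,0,0,0],[12,46,0,0,0,0],[8,30,0,0,0,0],[0,0,0,0,0,0]]' 0 20; python3 -m jog '[[0,0,-40,0,0,0],[0,0,-45,0,0,0],[0,0,-45,0,0,0],[0,0,-30,0,0,0],[0,0,-6,0,0,0],[0,0,0,0,0,0]]'
```

```text
t: 15.8
eef_pos: [0.5298, 0.2179, 0.2533]
ee_rot: [3.133, 0.003, 1.646]
force: [-0.3, -0.3, -0.2]
width: 0.0294
t: 16.4
eef_pos: [0.5253, 0.2281, 0.0838]
ee_rot: [3.13, 0.001, 1.661]
force: [-0.1, -1.2, 1.6]
width: 0.0005
```

```bash
python3 -m jog '[[0,-16,-5,0,0.01,-0.02],[0,-16,-6,0,0,-0.02],[0,0,0,0,0,0]]'; python3 -m jog '[[-8,0,0,0,0,0],[-5,0,0,0,0,0],[-3,0,0,0,0,0],[-3,0,0,0,0,0]]';
```

```text
t: 16.7
eef_pos: [0.5267, 0.1966, 0.0763]
ee_rot: [3.136, -0.002, 1.621]
force: [-0.4, 0.1, 0.7]
width: 0.0004
t: 17.1
eef_pos: [0.5079, 0.1961, 0.0791]
ee_rot: [3.131, -0.005, 1.619]
force: [0.1, -0.7, -1.3]
width: 0.0006
```

```bash
python3 -m jog '[[-3,0,-2,0,0,0],[-3,0,0,0,0,0]]'; python3 -m jog '[[-3,0,0,0,0,0],[-3,0,0,0,0,0]]';python3 -m jog '[[-4,0,0,0,0,0],[-4,0,0,0,0,0]]'
```

```text
t: 17.3
eef_pos: [0.5018, 0.1966, 0.0776]
ee_rot: [3.13, -0.006, 1.62]
force: [3.5, -1.3, 2.8]
width: 0.0002
t: 17.5
eef_pos: [0.4978, 0.1978, 0.079]
ee_rot: [3.125, -0.007, 1.621]
force: [3.9, -1.0, 3.6]
width: 0.0007
t: 17.7
eef_pos: [0.4931, 0.1993, 0.0811]
ee_rot: [3.119, -0.009, 1.623]
force: [13.3, -4.1, 6.4]
width: 0.0005
```

```bash
python3 -m jog '[[-4,0,-2,0,0,0]]';python3 -m jog '[[15,0,0,0,0,0],[20,0,10,0,0,0],[0,0,40,0,0,0],[0,0,45,0,0,0],[0,-20,45,0,0,0],[-10,-48,20,0,0,0],[-10,-48,0,0,0,0],[-15,-48,0,0,0,0],[-15,-48,0,0,0,0],[-15,-48,0,0,0,0],[-10,-48,0,0,0,0],[0,0,0,0,0,0]]' 1
python3 - <<'E'
from h import *
a,b=eyes.grab_frame("top"),eyes.grab_frame("side")
cv2.imwrite("pics/top3.png",a);cv2.imwrite("pics/side3.png",b)
rt,rs=(185,200,220,246),(240,235,305,262)
for n,im,r in(("top",a,rt),("side",b,rs)):
    for c,k in orange(im,r): print(n,c,k,onz(n,c,.125))
E
```

```text
t: 17.8
eef_pos: [0.4932, 0.2008, 0.0817]
ee_rot: [3.111, -0.011, 1.626]
force: [17.7, -6.7, 10.8]
width: 0.0005
t: 19.0
eef_pos: [0.4361, -0.1095, 0.237]
ee_rot: [3.136, -0.01, 1.626]
force: [0.6, 0.4, 0.0]
width: 0.0866
top [208.9  218.75] 20 [0.4768 0.1999 0.125 ]
top [210.     224.1364] 22 [0.4619 0.1968 0.125 ]
side [275. 238.] 11 [0.4762 0.1952 0.125 ]
side [280.0833 239.0833] 12 [0.4614 0.1958 0.125 ]
side [291.0833 240.0833] 12 [0.4314 0.1911 0.125 ]
side [296.4615 240.8462] 13 [0.4165 0.19   0.125 ]
```

```bash
python3 - <<'E'
import cv2, numpy as np
a,b=cv2.imread("pics/top3.png"),cv2.imread("pics/side3.png")
cv2.imwrite("pics/p7.png",np.hstack([cv2.resize(a[200:260,170:235],(390,360),interpolation=2),cv2.resize(b[225:310,250:315],(400,523),interpolation=2)[:360]]) if 0 else np.hstack([cv2.resize(a[195:260,175:230],(398,520),interpolation=2)[:470],cv2.resize(b[230:305,250:310],(376,470),interpolation=2)]))
E
```

```text
(no output)
```

View pics/p7.png

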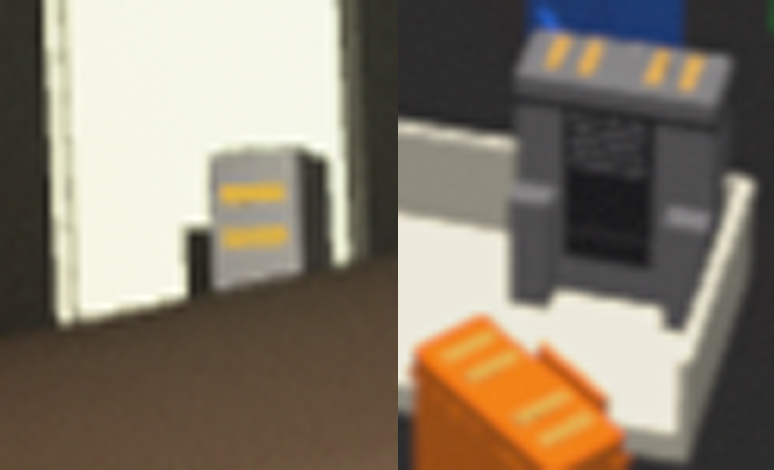

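```bash
python3 - <<'E'
from h import *
f=lambda x,y,s,u,v:(u+x/s-.45,v+y/s-.45)
print("bottom +x,+y rail foot",onz("side",f(512-398,301,6.27,250,230),.005), "exp home .485 .2272")
for X in((213,153),(298,149)): print("top +x edge",onz("top",f(*X,7.236,175,195),.125))
print("top +x corners side", onz("side",f(518-398,90,6.27,250,230),.125),onz("side",f(545-398,33,6.27,250,230),.125), onz("side",f(735-398,58,6.27,250,230),.125), onz("side",f(722-398,107,6.27,250,230),.125))
print("end wall top inner near long corner, its +y end", onz("side",f(735-398,180,6.27,250,230),.055),onz("side",f(680-398,362,6.27,250,230),.055),onz("side",f(755-398,183,6.27,250,230),.055))
E
```

```text
bottom +x,+y rail foot [0.4882 0.2241 0.005 ] exp home .485 .2272
top +x edge [0.4853 0.2134 0.125 ]
top +x edge [0.4865 0.181  0.125 ]
top +x corners side [0.4841 0.2267 0.125 ] [0.4862 0.1824 0.125 ] [0.4012 0.175  0.125 ] [0.3972 0.2116 0.125 ]
end wall top inner near long corner, its +y end [0.4    0.1705 0.055 ] [0.3903 0.2966 0.055 ] [0.3908 0.1698 0.055 ]
```

Both cameras put the pack about 3–4 mm out along x. My pushes were above the 55 mm wall top, so they tipped it rather than slid it (the TCP sprang back). I'll push low instead, with the tool leaning away so the gripper body clears the pack.

```bash
python3 -m jog '[[17,44,2,0,0,0],[17,46,2,0,0.14,0],[17,46,2,0,0.14,0],[17,46,2,0,0.14,0],[17,46,2,0,0.12,0],[17,46,2,0,0,0],[10,38,0,0,0,0],[0,0,0,0,0,0]]' 0 20; python3 -m jog '[[0,0,-40,0,0,0],[0,0,-40,0,0,0],[0,0,-30,0,0,0],[0,0,0,0,0,0]]'
```

```text
t: 19.9
eef_pos: [0.5406, 0.2221, 0.24]
ee_rot: [-2.571, -0.03, 1.623]
force: [0.5, -0.8, -0.3]
width: 0.0291
t: 20.3
eef_pos: [0.5361, 0.2306, 0.123]
ee_rot: [-2.566, -0.028, 1.634]
force: [-1.0, 0.3, -0.5]
width: 0.0012
```

```bash
python3 -m jog '[[3,-10,-30,0,0,-0.01],[3,-10,-30,0,0,0],[0,-4,-20,0,0,0],[0,0,-6,0,0,0],[0,0,0,0,0,0]]'; python3 -m jog '[[-10,0,0,0,0,0],[-10,0,0,0,0,0],[-6,0,0,0,0,0],[0,0,0,0,0,0]]'
```

```text
t: 20.8
eef_pos: [0.5423, 0.2112, 0.0402]
ee_rot: [-2.569, -0.027, 1.632]
force: [-0.4, 0.3, 0.1]
width: 0.0004
t: 21.2
eef_pos: [0.5156, 0.2135, 0.0452]
ee_rot: [-2.576, -0.03, 1.634]
force: [0.0, -0.6, 0.3]
width: 0.0007
```

```bash
python3 -m jog '[[-4,-4,-5,0,0,0],[-4,-2,-3,0,0,0],[-3,0,0,0,0,0]]'; python3 -m jog '[[-3,0,0,0,0,0],[-3,0,0,0,0,0]]';python3 -m jog '[[-4,0,0,0,0,0]]';python3 -m jog '[[-4,0,0,0,0,0]]';python3 -m jog '[[-5,0,0,0,0,0]]'
```

```text
t: 21.5
eef_pos: [0.5043, 0.2073, 0.0378]
ee_rot: [-2.578, -0.03, 1.634]
force: [0.6, 0.6, 0.1]
width: 0.0003
t: 21.7
eef_pos: [0.4978, 0.207, 0.0375]
ee_rot: [-2.577, -0.03, 1.634]
force: [0.5, 0.5, 0.2]
width: 0.0004
t: 21.8
eef_pos: [0.4936, 0.2069, 0.0373]
ee_rot: [-2.577, -0.03, 1.634]
force: [0.0, -0.6, 0.2]
width: 0.0006
t: 21.9
eef_pos: [0.4893, 0.2069, 0.0373]
ee_rot: [-2.577, -0.03, 1.634]
force: [0.2, -0.0, -0.2]
width: 0.0001
t: 22.0
eef_pos: [0.484, 0.2069, 0.0372]
ee_rot: [-2.577, -0.03, 1.634]
force: [-0.3, 0.2, -0.6]
width: 0.0006
```

```bash
python3 - <<'E'
from h import *
a,b=eyes.grab_frame("top"),eyes.grab_frame("side")
cv2.imwrite("pics/top4.png",a);cv2.imwrite("pics/side4.png",b)
cv2.imwrite("pics/p8.png",cv2.resize(b[190:305,200:330],(780,690),interpolation=2)[:600])
for n,im,r in(("top",a,(185,200,220,246)),("side",b,(240,235,305,262))):
    for c,k in orange(im,r): print(n,c,k,onz(n,c,.125))
E
```

```text
top [208.9  218.75] 20 [0.4768 0.1999 0.125 ]
top [209.75   224.0417] 24 [0.4622 0.1975 0.125 ]
top [210.3043 235.    ] 23 [0.4322 0.196  0.125 ]
top [210.7647 240.4706] 17 [0.4172 0.1947 0.125 ]
side [240.6 236.2] 5 [0.5692 0.2162 0.125 ]
side [275. 238.] 11 [0.4762 0.1952 0.125 ]
side [280.0833 239.0833] 12 [0.4614 0.1958 0.125 ]
side [291.0833 240.0833] 12 [0.4314 0.1911 0.125 ]
side [296.4615 240.8462] 13 [0.4165 0.19   0.125 ]
```

View pics/p8.png

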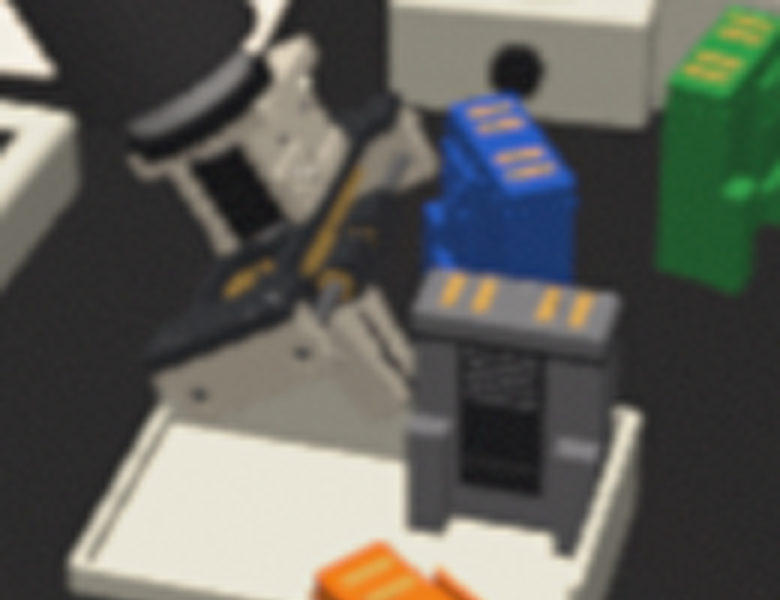

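```bash
python3 - <<'E'
from h import *
from station import status
s=status.get_state(); print(s["eef_pos"],s["ee_rot"],s["q"])
def proj(n,p):
    K=np.array(C[n]["camera_matrix"]);T=np.array(C[n]["cam_to_world"]); c=T[:3,:3].T@(np.array(p)-T[:3,3]); u=K@[c[0],-c[1],-c[2]]; return u[:2]/u[2]
print("tcp side",proj("side",s["eef_pos"]),"crop",(proj("side",s["eef_pos"])-[200,190])*6, "top",proj("top",s["eef_pos"]))
print("finger tip seen 266.7,258.3: at y=.207..", [ (lambda o,d:(o+d*(y-o[1])/d[1]))(*ray("side",(266.7,258.3))) for y in (.19,.207,.22)])
E
```

```text
[0.4836 0.207  0.0374] [-2.5768 -0.03    1.6339] [ 0.5451  0.63    0.0386 -0.275  -1.4839 -1.9491]
tcp side [271.1532 265.2134] crop [426.9194 451.2806] top [212.2589 217.3527]
finger tip seen 266.7,258.3: at y=.207.. [array([0.5025, 0.19  , 0.045 ]), array([0.4967, 0.207 , 0.0589]), array([0.4923, 0.22  , 0.0694])]
```

```bash
python3 -m jog '[[-4,0,0,0,0,0]]';python3 -m jog '[[-4,0,0,0,0,0]]';python3 -m jog '[[-4,0,0,0,0,0]]'
```

```text
t: 22.2
eef_pos: [0.4803, 0.2071, 0.0374]
ee_rot: [-2.578, -0.03, 1.634]
force: [3.5, 0.2, 0.5]
width: 0.0006
t: 22.3
eef_pos: [0.4772, 0.2074, 0.0374]
ee_rot: [-2.581, -0.031, 1.634]
force: [6.4, -0.2, -1.3]
width: 0.0004
t: 22.4
eef_pos: [0.4768, 0.2075, 0.0376]
ee_rot: [-2.588, -0.031, 1.635]
force: [17.3, -3.1, 1.3]
width: 0.0005
```

```bash
python3 -m jog '[[15,0,0,0,0,0],[25,0,5,0,0,0],[10,0,40,0,0,0],[0,0,45,0,0,0],[0,0,45,0,-0.14,0],[-10,-45,30,0,-0.14,0],[-15,-48,0,0,-0.14,0],[-15,-48,0,0,-0.14,0],[-18,-48,0,0,0,0],[-18,-48,0,0,0,0],[-18,-48,0,0,0,0],[0,0,0,0,0,0]]'
python3 - <<'E'
from h import *
a,b=eyes.grab_frame("top"),eyes.grab_frame("side")
cv2.imwrite("pics/top5.png",a);cv2.imwrite("pics/side5.png",b)
for n,im,r in(("top",a,(185,200,220,246)),("side",b,(260,235,305,262))):
    for c,k in orange(im,r): print(n,c,k,onz(n,c,.125))
E
```

```text
t: 23.6
eef_pos: [0.4254, -0.0737, 0.1964]
ee_rot: [3.131, 0.014, 1.641]
force: [0.1, 0.0, -0.7]
width: 0.0006
top [209.2381 220.    ] 21 [0.4733 0.1989 0.125 ]
top [209.7647 225.4706] 17 [0.4583 0.1975 0.125 ]
top [210.2353 236.5294] 17 [0.428  0.1962 0.125 ]
top [210.5417 241.9583] 24 [0.4131 0.1954 0.125 ]
side [276.25   238.1667] 12 [0.4727 0.1949 0.125 ]
side [281.5385 239.1538] 13 [0.4575 0.1949 0.125 ]
side [292.0833 241.0833] 12 [0.4275 0.1948 0.125 ]
side [297.7143 241.2857] 14 [0.4127 0.191  0.125 ]
```

The pack is now home at (46, 24) mm from the corner and square. It slid about 4 mm and then hit a hard stop at 17 N. Next is the latched pack.

```bash
python3 -m jog '[[0,-40,20,0,0,0.03],[0,-45,10,0,0,0.03],[0,-45,0,0,0,0],[0,-25,0,0,0,0],[0,0,0,0,0,0]]' 1 30; python3 -m jog '[[0,0,-5,0,0,0],[0,0,0,0,0,0]]'
```

```text
t: 24.2
eef_pos: [0.4317, -0.2261, 0.2275]
ee_rot: [3.13, 0.013, 1.716]
force: [0.8, 0.2, -0.0]
width: 0.0348
t: 24.4
eef_pos: [0.4325, -0.2248, 0.221]
ee_rot: [3.132, 0.012, 1.716]
force: [0.2, 0.3, 0.2]
width: 0.0511
```

```bash
python3 -m jog '[[-6,-5,0,0.013,0.009,-0.005],[-5,-4,0,0,0,0],[0,0,0,0,0,0],[0,0,0,0,0,0],[0,0,0,0,0,0]]' ; python3 -m jog '[[0,0,-20,0,0,0],[0,0,-20,0,0,0],[0,0,-15,0,0,0],[0,0,0,0,0,0]]'
```

```text
t: 24.9
eef_pos: [0.4212, -0.2315, 0.221]
ee_rot: [3.139, -0.003, 1.716]
force: [-0.0, -0.3, 0.1]
width: 0.0865
t: 25.3
eef_pos: [0.4221, -0.2314, 0.1658]
ee_rot: [3.135, -0.002, 1.716]
force: [-0.1, 1.1, 0.8]
width: 0.0878
```

```bash
python3 -m jog '[[0,-1,-20,0,0.003,0],[0,-1,-20,0,0.003,0],[0,0,-20,0,0,-0.005],[0,0,-7,0,0,0],[0,0,0,0,0,0]]'; python3 - <<'E'
from h import *
a,b=eyes.grab_frame("top"),eyes.grab_frame("side")
cv2.imwrite("pics/p9.png",np.hstack([cv2.resize(a[165:270,310:410],(400,420),interpolation=2),cv2.resize(b[110:215,265:365],(400,420),interpolation=2)]))
E
```

```text
t: 25.8
eef_pos: [0.4252, -0.2342, 0.1015]
ee_rot: [3.136, 0.0, 1.713]
force: [-0.5, -0.7, -0.4]
width: 0.0875
```

View pics/p9.png

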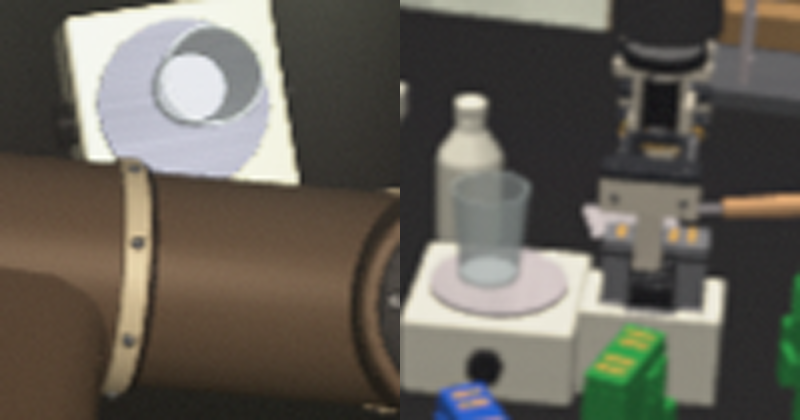

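The near finger is centred in front of the tab (side crop, about (648,260)) and clear of the rim. I'll close and press the tab.

```bash
python3 -m jog '[[-3,0,-1,0,0.004,0],[0,0,0,0,0,0]]'; python3 -m jog '[[0,0,0,0,0,0],[0,0,0,0,0,0],[0,0,0,0,0,0],[0,0,0,0,0,0],[0,0,0,0,0,0],[0,0,0,0,0,0],[0,0,0,0,0,0],[0,0,0,0,0,0],[0,0,0,0,0,0],[0,0,0,0,0,0]]' 0 30
```

```text
t: 26.1
eef_pos: [0.4238, -0.2346, 0.1032]
ee_rot: [3.136, 0.001, 1.713]
force: [-0.8, -0.3, -0.6]
width: 0.0877
t: 27.1
eef_pos: [0.4246, -0.2349, 0.1047]
ee_rot: [3.134, 0.002, 1.713]
force: [-0.5, -1.0, 0.4]
width: 0.0354
```

```bash
python3 -m jog '[[0,0,3,0,0,0],[0,0,5,0,0,0],[0,0,8,0,0,0],[0,0,10,0,0,0]]'
```

```text
t: 27.5
eef_pos: [0.4189, -0.2329, 0.1236]
ee_rot: [-3.138, -0.005, 1.71]
force: [0.0, 0.8, 1.2]
width: 0.0194
```

```bash
python3 - <<'E'
from h import *
from station import status
s=status.get_state(); print(s["eef_pos"],s["width"])
b=eyes.grab_frame("side")
cv2.imwrite("pics/p10.png",cv2.resize(b[125:215,285:375],(600,600),interpolation=2))
E
```

```text
[ 0.4189 -0.2329  0.1236] 0.01935893840953477
```

View pics/p10.png

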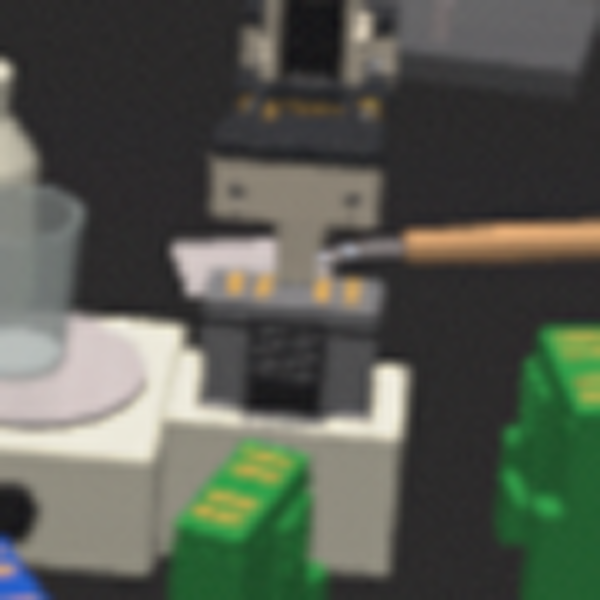

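The fingers slipped up over the pack's top; the pack is still fully seated in the bay. The tips look higher than the TCP reading implies, so I'll work out the real tip height from the earlier open-finger view.

```bash
python3 - <<'E'
from h import *
def aty(n,uv,y):
    o,d=ray(n,uv); return o+d*(y-o[1])/d[1]
for y in (-.19,-.18,-.17): print("open, TCP z .1015: tip",aty("side",(265+248/4,110+268/4),y))
for y in (-.23,-.223,-.21): print("now, TCP z .1236, w .019: tip",aty("side",(285+300/6.67,125+284/6.67),y))
E
python3 -m jog '[[0,0,20,0,0,0],[0,0,30,0,0,0],[0,0,0,0,0,0],[0,0,0,0,0,0],[0,0,0,0,0,0],[0,0,0,0,0,0]]' 1
python3 - <<'E'
from h import *
b=eyes.grab_frame("side")
for c,k in orange(b,(312,155,345,180)): print(c,k,onz("side",c,.14))
E
```

```text
open, TCP z .1015: tip [ 0.4153 -0.19    0.1294]
open, TCP z .1015: tip [ 0.4134 -0.18    0.1348]
open, TCP z .1015: tip [ 0.4116 -0.17    0.1402]
now, TCP z .1236, w .019: tip [ 0.4147 -0.23    0.1456]
now, TCP z .1236, w .019: tip [ 0.4134 -0.223   0.1492]
now, TCP z .1236, w .019: tip [ 0.4111 -0.21    0.1559]
t: 28.15
eef_pos: [0.4219, -0.2336, 0.1813]
ee_rot: [3.137, -0.001, 1.712]
force: [1.4, 0.8, 0.4]
width: 0.0567
[319.6 167.2] 5 [ 0.4513 -0.2327  0.14  ]
[324.2 167.6] 5 [ 0.4356 -0.2346  0.14  ]
[332.6 168.2] 5 [ 0.4072 -0.2391  0.14  ]
[337.5 168. ] 6 [ 0.3915 -0.2458  0.14  ]
```

The real fingertips sit about 27 mm above the reported TCP, which also explains the earlier tilting. The pack hasn't moved. I'll regrip lower, at TCP z ≈ 0.069, which puts the tips near 0.096, above the 0.082 rim.

```bash
python3 -m jog '[[0,0,0,0,0,0],[0,0,0,0,0,0],[0,0,0,0,0,0],[0,0,-15,0,0.003,0],[0,0,-25,0,0,0],[0,0,-25,0,0,0],[0,0,-10,0,0,0],[0,0,0,0,0,0]]' 1 ; python3 -m jog '[[0,0,-10,0,0,0],[0,0,-10,0,0,0],[0,0,-10,0,0,0],[0,0,0,0,0,0]]'
```

```text
t: 29.0
eef_pos: [0.4217, -0.2338, 0.1033]
ee_rot: [3.141, -0.001, 1.712]
force: [-0.2, -0.8, -0.6]
width: 0.0877
t: 29.4
eef_pos: [0.4234, -0.2342, 0.073]
ee_rot: [3.138, 0.0, 1.712]
force: [-0.2, 0.4, -0.5]
width: 0.0875
```

```bash
python3 -m jog '[[-2,0,-4,0,0.002,0],[0,0,0,0,0,0]]'; python3 - <<'E'
from h import *
b=eyes.grab_frame("side")
cv2.imwrite("pics/p11.png",cv2.resize(b[125:215,285:375],(600,600),interpolation=2))
E
```

```text
t: 29.6
eef_pos: [0.4214, -0.2342, 0.0688]
ee_rot: [3.14, -0.0, 1.712]
force: [0.4, -0.4, -0.2]
width: 0.0876
```

View pics/p11.png

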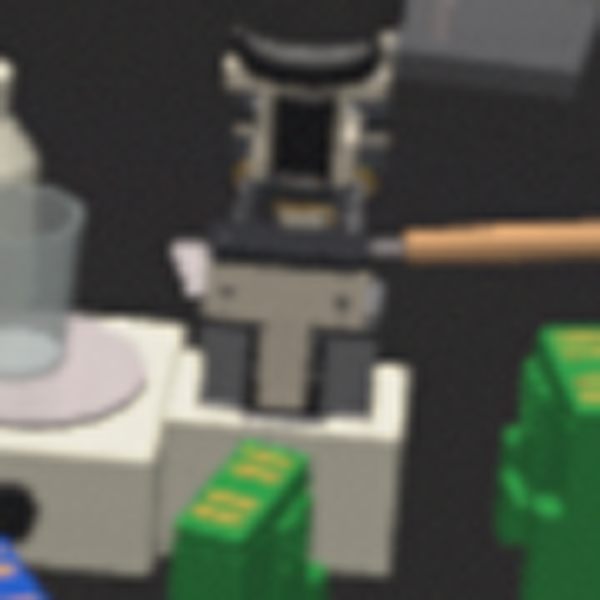

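The finger tip at crop (282,408) maps to z ≈ 0.097, in front of the thumb pad and above the rim. I'll close here.

```bash
python3 -m jog '[[0,0,0,0,0,0],[0,0,0,0,0,0],[0,0,0,0,0,0],[0,0,0,0,0,0],[0,0,0,0,0,0],[0,0,0,0,0,0],[0,0,0,0,0,0],[0,0,0,0,0,0],[0,0,0,0,0,0],[0,0,0,0,0,0]]' 0 35; python3 -m jog '[[0,0,3,0,0,0],[0,0,6,0,0,0],[0,0,8,0,0,0]]'
```

```text
t: 30.65
eef_pos: [0.4227, -0.2342, 0.0706]
ee_rot: [3.137, 0.001, 1.712]
force: [0.0, 1.5, 0.9]
width: 0.0381
t: 30.95
eef_pos: [0.4208, -0.234, 0.0867]
ee_rot: [3.141, -0.001, 1.712]
force: [1.1, -0.4, -3.7]
width: 0.0383
```

```bash
python3 -m jog '[[0,0,15,0,0,0],[0,0,20,0,0,0],[0,0,25,0,0,0],[0,0,25,0,0,0],[0,0,25,0,0,0],[0,0,20,0,0,0],[0,0,0,0,0,0]]'; python3 - <<'E'
from h import *
b=eyes.grab_frame("side"); cv2.imwrite("pics/p12.png",cv2.resize(b[85:215,265:395],(520,520),interpolation=2))
E
```

```text
t: 31.65
eef_pos: [0.4208, -0.2339, 0.2259]
ee_rot: [3.137, 0.0, 1.711]
force: [0.7, 0.4, -3.6]
width: 0.038
```

View pics/p12.png

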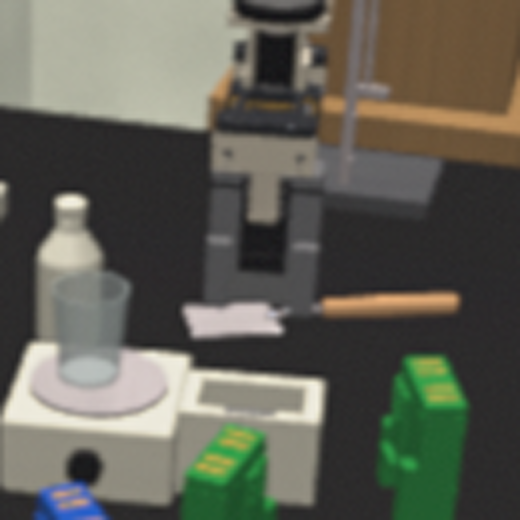

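The pack is out of the bay, upright and firmly held (width 38 mm, load −3.6 N). I'll carry it over to the tray.

```bash
python3 -m jog '[[10,30,0,0,0,0],[12,44,0,0,0,-0.03],[12,44,0,0,0,-0.03],[12,44,0,0,0,-0.03],[12,44,0,0,0,0],[12,44,0,0,0,0],[12,44,0,0,0,0],[12,44,0,0,0,0],[12,44,0,0,0,0],[6,25,0,0,0,0],[0,0,0,0,0,0]]'
```

```text
t: 32.8
eef_pos: [0.5237, 0.1887, 0.2082]
ee_rot: [-3.124, 0.002, 1.611]
force: [-0.9, -0.5, -4.2]
width: 0.0382
```

```bash
python3 -m jog '[[9,9,0,0,-0.018,0.009],[8,8,0,0,0,0],[0,0,0,0,0,0]]'; python3 -m jog '[[0,0,-20,0,0,0],[0,0,-25,0,0,0],[0,0,-20,0,0,0],[0,0,0,0,0,0]]'
```

```text
t: 33.1
eef_pos: [0.5404, 0.2061, 0.2046]
ee_rot: [-3.139, 0.006, 1.621]
force: [-0.8, 0.5, -4.2]
width: 0.038
t: 33.5
eef_pos: [0.5412, 0.2038, 0.1381]
ee_rot: [-3.14, 0.005, 1.617]
force: [-0.8, 0.2, -4.2]
width: 0.0381
```

```bash
python3 -m jog '[[0,1,-20,0,0,0.003],[0,1,-20,0,0,0],[0,0,-15,0,0,0],[0,0,-10,0,0,0],[0,0,0,0,0,0]]'; python3 - <<'E'
from h import *
b=eyes.grab_frame("side")
for c,k in orange(b,(235,225,305,262)): print(c,k,onz("side",c,.125))
E
```

```text
t: 34.0
eef_pos: [0.5446, 0.2044, 0.0764]
ee_rot: [3.138, 0.003, 1.618]
force: [-1.6, -0.3, -4.3]
width: 0.0382
[261.6429 230.1429] 14 [0.5236 0.1703 0.125 ]
[276.25   238.1667] 12 [0.4727 0.1949 0.125 ]
[281.5385 239.1538] 13 [0.4575 0.1949 0.125 ]
[292.0833 241.0833] 12 [0.4275 0.1948 0.125 ]
[297.7143 241.2857] 14 [0.4127 0.191  0.125 ]
```

```bash
python3 -m jog '[[-2,0,-8,0,0,0.003],[-1,0,-7,0,0,0],[0,0,-2,0,0,0],[0,0,0,0,0,0]]'; python3 -m jog '[[0,-2,0,0,0,0],[0,-2,0,0,0,0]]';  python3 -m jog '[[0,-2,0,0,0,0]]'; python3 -m jog '[[0,-2,0,0,0,0]]'
```

```text
t: 34.45
eef_pos: [0.5435, 0.2056, 0.0619]
ee_rot: [3.132, 0.0, 1.621]
force: [-0.6, 0.3, -3.6]
width: 0.0381
t: 34.65
eef_pos: [0.5438, 0.2019, 0.0622]
ee_rot: [3.132, -0.0, 1.622]
force: [-2.4, 5.1, -4.9]
width: 0.0378
t: 34.75
eef_pos: [0.5439, 0.2016, 0.0623]
ee_rot: [3.131, -0.003, 1.621]
force: [-4.3, 12.3, -5.4]
width: 0.0382
t: 34.85
eef_pos: [0.544, 0.2016, 0.0623]
ee_rot: [3.13, -0.007, 1.621]
force: [-3.8, 9.9, -5.4]
width: 0.0382
```

```bash
python3 -m jog '[[0,0.5,-2,-0.005,0.01,0],[-3,0,-2,0,0,0],[-3,0,0,0,0,0]]';  python3 -m jog '[[-2,0,0,0,0,0],[-2,0,0,0,0,0]]'; python3 -m jog '[[-2,0,0,0,0,0]]';python3 -m jog '[[-2,0,0,0,0,0]]'
```

```text
t: 35.15
eef_pos: [0.5381, 0.2024, 0.0586]
ee_rot: [3.139, -0.003, 1.621]
force: [0.8, 0.0, -4.3]
width: 0.0383
t: 35.35
eef_pos: [0.5335, 0.2018, 0.0586]
ee_rot: [3.14, -0.002, 1.621]
force: [4.4, 0.1, -3.6]
width: 0.0381
t: 35.45
eef_pos: [0.5329, 0.2019, 0.0593]
ee_rot: [3.137, -0.002, 1.622]
force: [9.1, -3.5, -4.2]
width: 0.0384
t: 35.55
eef_pos: [0.5327, 0.202, 0.0601]
ee_rot: [3.133, -0.003, 1.623]
force: [7.1, -2.9, -3.7]
width: 0.0379
```

```bash
python3 -m jog '[[0.5,0,-2,-0.003,0.007,0],[0,0,-2,0,0,0]]';  python3 -m jog '[[0,0,-2,0,0,0],[0,0,-2,0,0,0]]'; python3 -m jog '[[0,0,-2,0,0,0]]'
```

```text
t: 35.75
eef_pos: [0.5337, 0.202, 0.0568]
ee_rot: [3.139, -0.0, 1.623]
force: [-0.1, -0.5, -4.8]
width: 0.0378
t: 35.95
eef_pos: [0.5337, 0.2016, 0.0555]
ee_rot: [3.138, 0.0, 1.624]
force: [-12.0, -1.7, 26.7]
width: 0.0386
t: 36.05
eef_pos: [0.5337, 0.2017, 0.0556]
ee_rot: [3.138, 0.0, 1.625]
force: [-7.6, -2.2, 17.3]
width: 0.0381
```

```bash
python3 -m jog '[[-1.5,-1,1,0,0,0],[0,0,0,0,0,0]]'; python3 -m jog '[[0,0,0,0,0,0],[0,0,0,0,0,0],[0,0,0,0,0,0],[0,0,0,0,0,0],[0,0,0,0,0,0],[0,0,0,0,0,0],[0,0,0,0,0,0]]' 1; python3 -m jog '[[0,0,20,0,0,0],[0,0,40,0,0,0],[0,0,40,0,0,0],[0,0,40,0,0,0],[0,-40,30,0,0,0],[0,-48,0,0,0,0],[-10,-48,0,0,0,0],[-10,-48,0,0,0,0],[-10,-48,0,0,0,0],[-10,-48,0,0,0,0],[-10,-48,0,0,0,0],[0,0,0,0,0,0]]'
python3 - <<'E'
from h import *
a,b=eyes.grab_frame("top"),eyes.grab_frame("side")
cv2.imwrite("pics/top6.png",a);cv2.imwrite("pics/side6.png",b)
for n,im,r in(("top",a,(190,180,220,246)),("side",b,(235,222,305,262))):
    for c,k in orange(im,r): print(n,c,k,onz(n,c,.125))
E
```

```text
t: 36.25
eef_pos: [0.5328, 0.2018, 0.0574]
ee_rot: [3.135, -0.002, 1.625]
force: [1.6, -0.3, -4.7]
width: 0.038
t: 36.95
eef_pos: [0.5326, 0.2015, 0.0569]
ee_rot: [3.136, -0.001, 1.625]
force: [-1.3, 0.3, 0.2]
width: 0.0859
t: 38.15
eef_pos: [0.4774, -0.1362, 0.2338]
ee_rot: [3.135, 0.004, 1.629]
force: [-0.1, 0.5, -0.5]
width: 0.0878
top [206.8421 187.5789] 19 [0.5628 0.2055 0.125 ]
top [207.5 193. ] 24 [0.5478 0.2037 0.125 ]
top [204.6989 226.    ] 455 [0.457  0.2114 0.125 ]
side [244.75   233.8333] 12 [0.5624 0.2019 0.125 ]
side [250.0909 234.2727] 11 [0.5475 0.1994 0.125 ]
side [260.5 236. ] 12 [0.5173 0.1984 0.125 ]
side [265.6429 237.1429] 14 [0.502  0.1992 0.125 ]
side [276.5 238. ] 12 [0.4723 0.1939 0.125 ]
side [281.6429 239.1429] 14 [0.4573 0.1948 0.125 ]
side [292.4615 240.6923] 13 [0.427  0.1927 0.125 ]
side [297.7143 241.2857] 14 [0.4127 0.191  0.125 ]
```

Both packs read square, 90.0 mm apart along the row, and each is within about 2 mm of its home line. I'll move the arm clear, do one last check of the packs and bystanders, and hand in.

```bash
python3 -m jog '[[-5,-48,0,0,0,0],[-5,-48,0,0,0,0],[-5,-48,0,0,0,0],[-10,-48,0,0,0,0],[-10,-48,0,0,0,0],[-10,-48,0,0,0,0],[-10,-48,0,0,0,0],[0,0,0,0,0,0],[0,0,0,0,0,0]]'
python3 - <<'E'
from h import *
a,b=eyes.grab_frame("top"),eyes.grab_frame("side")
for n,im,r in(("top",a,(190,180,220,246)),("side",b,(235,222,305,262))):
    P=[(onz(n,c,.125)) for c,k in orange(im,r) if k<60]; P.sort(key=lambda p:p[0]); P=np.array(P)
    R=np.array([[.9988,.0495],[-.0495,.9988]])
    for i in (0,4):
        q=P[i:i+4]
        if len(q)==4: print(n,"origin in corner frame mm",1000*(R@(q[:,:2].mean(0)-[.3975,.1748])+[0,.006]),"yaw-tray",np.arctan(np.polyfit(q[:,0],q[:,1],1)[0])-.0495)
z=cv2.imread("pics/top0.png"); y=cv2.imread("pics/side0.png")
for nm,o,w,(x0,y0,x1,y1) in(("ambers",z,a,(95,105,200,180)),("jar",z,a,(268,145,300,175)),("flask",z,a,(410,140,452,175)),("beaker",z,a,(335,170,385,210)),("ambers side",y,b,(150,220,200,335)),("flask/beaker side",y,b,(268,130,302,185))):
    print(nm,"max/mean diff",cv2.absdiff(o,w)[y0:y1,x0:x1].max(),round(float(cv2.absdiff(o,w)[y0:y1,x0:x1].mean()),2))
E
```

```text
t: 39.15
eef_pos: [0.4298, -0.471, 0.2319]
ee_rot: [3.133, 0.001, 1.651]
force: [0.2, 0.7, -0.4]
width: 0.088
top origin in corner frame mm [46.4373 25.3579] yaw-tray -0.0204649958124868
top origin in corner frame mm [136.7506  27.8   ] yaw-tray 0.02206737017809081
side origin in corner frame mm [45.6711 22.0478] yaw-tray 0.004140150314143463
side origin in corner frame mm [135.865  24.23 ] yaw-tray -0.007254883956560959
ambers max/mean diff 8 1.17
jar max/mean diff 6 1.12
flask max/mean diff 213 9.77
beaker max/mean diff 5 0.82
ambers side max/mean diff 6 0.84
flask/beaker side max/mean diff 4 0.9
```

```bash
python3 -c "
from station import workorder,status
print(workorder.job_done()); print(status.get_state()['t'])"
```

```text
the job is handed in; nothing more can be done
None
the job is handed in; nothing more can be done
```

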